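# Raise the sorting-table marker to its second stop

## Robot

A 7-joint arm with a two-finger parallel gripper is mounted at the origin on the work surface. World frame = base frame: x ahead of the robot, y to its left, z up, the work surface at z = 0. Lengths are in m, angles in rad, forces in N, time in s.
With the tool pointing down it reaches from about 0.425 to 0.975 m from the base axis. Payload 16.7 kg.
Tool frame: the origin (TCP) lies at the very end of the fingers, on their centre line; the grasp point (between the pads) lies 19 mm behind it; z points along the fingers, y is the direction in which the jaws open and shut (so a half turn about z gives the same grasp; the last joint's range is limited). The gripper opens to 85 mm and grips with 20 to 120 N. Pads are 22 mm wide; open, the fingers measure 114 mm over their backs; the gripper's body (76 mm by 85 mm) begins 54 mm behind the grasp point. The pads swing forward as they close: fully open they stand 13 mm farther back than shut.
Start: joints at [1.113, 0.426, 0.074, 1.606, -0.034, 1.111, -0.067], TCP at [0.205, -0.643, 0.231] pointing down, gripper open.
Joint ranges: [-2.85, 2.85], [-0.5, 2.14], [-1.23, 1.37], [0.21, 2.46], [-1.02, 4.16], [0.16, 2.05], [-2.73, 2.73]. Speed limits (rad/s): [1.89, 1.89, 2.39, 2.39, 3.01, 3.01, 3.01].

## Interface

Orientations are given as a unit quaternion [w, x, y, z].
In Python, from rig import * gives the robot as it stands.
- The arm moves only by the tool send_rows, never from a script. Its arguments are lists of equal length, an entry for each row: "xyz": the shift along the world's x, y, z in m, a list of three; "turn": the turn, a rotation vector about the world's x, y, z in rad, a list of three; "claw": the closure in counts, from 0 (fully open) to 255 (shut). A call has 1 to 12 rows; each row is the pose to reach, as a shift and turn from the pose measured when the call began; what a row does not reach only later rows make up. A row lasts 1/8 s, in which the tool goes at most 62.5 mm and 10.7 degrees, less where a joint would pass 70% of its speed; a pose out of reach is approached as far as the arm can. A call with a gripper value outside its range is refused whole. The fingers move at their own pace and stop on an object; "force" is the grip in N (left out, the last holds). Time passes only in rows, so rows that repeat a pose let the fingers close. It gives the time, the measured TCP pose, the force and the opening at its end, in the units of the state.
- read_state(): the state, without advancing time (a new reading comes with each control period).
- read_camera(name): name is "scene" or "top" or "wrist"; returns a dict with "img" (400x640x3 uint8, red, green, blue), "depth" (400x640 float32, m along the optical axis (not along the pixel's ray), 0 where there is no reading), "fov_y" (degrees; the focal length in pixels is half the picture's height over the tangent of half this angle, whatever the lens; pixels are square), "cx", "cy" (the principal point, pixels), "camera_from_world" (4x4, takes a point from world to camera coordinates). Camera axes: x right, y down, z forward; pixel columns grow to the right and rows downward; lengths in m; the calibration is good to about 2 mm. A picture is of the moment at which its call begins.
- sign_off(): hands the job in, once; it reports no verdict.
The state is a dict: "clock": time; "q": joint angles; "qvel": joint speeds; "tau": joint torques, N m; "position": TCP position; "ee_rot": TCP orientation; "ft_force": force on the tool from outside, world axes, zero at the start; "torque": the same for the moment, N m; "gripper_width": finger opening in m.
Only numpy, scipy, OpenCV 4.12 (cv2) and the standard library are available. Lean on these libraries where they do the work, as an engineer would, in place of code of your own. Each camera call takes 0.05 s, during which the arm holds its last target. There are 200 camera calls.

## Task

Raise the telescoping marker sign so it shows above the cans: take the T-shaped handle across its middle so that your grip squeezes in the release button on its side, then pull it gently straight up past the first stop, until both sections of the post are fully out at the second stop. Do not lift, tip or drag the weighted foot off its spot, and leave the groceries around it alone. Finish while still holding the handle up at the second stop (it sinks if let go), so that somebody can tighten the collar.

Things in the scene. Friction and masses are not known exactly. Their poses are not given: they have to be found in the camera images.
- stand: Marker stand, loose on the table: a round dark steel foot 200 mm across and 22 mm high (about 4 kg: a pull of about 40 N lifts it) with an upright post, two sections of which telescope out. Origin: centre of the foot's underside, on the post's axis; z up along the post. The fixed outer tube is 28 mm across; its 38 mm collar, at 102 to 118 mm height, has a screw out to 40 mm at +x.
- grip_center (a point): Centre of the black T-handle on top of the post: a level bar 110 mm long (x axis, same as the stand's x), 28 mm wide (y), 24 mm high (z). It is 180 mm above the table when retracted, 310 mm at the second stop. Grasped across its middle (along y) it is 35 mm wide with the button out, 30 mm with it pressed. Nothing is beside the bar or above it.
- button_face (a point): Middle of the outer face of the grey release button, which stands out 7 mm (2 mm when fully pressed) from the middle of the handle's +y side; 34 mm long (x), 15 mm high. It is pressed towards -y.
- card_center (a point): Centre of the white sign card that hangs below the handle and rises with it: 160 mm wide (x), 85 mm high, 3 mm thick, with a picture of a can. It lies 27 mm to the handle's -y side; its top edge is 45 mm below the handle's centre. Two thin wires near the handle's ends carry it.
- release_button (a joint): Travel of the release button in m: 0 out, 0.005 fully pressed (3 N to start, 6 N fully pressed, springs back). The post is locked retracted while it is pressed less than 0.004; once the handle has risen about 15 mm the lock no longer matters.
- inner_tube (a joint): Travel of the inner section with the handle, in m: 0 retracted, 0.07 at the first stop. It comes out first, with about 3 N, and sinks back under its weight if let go.
- middle_tube (a joint): Travel of the middle section, in m: 0 retracted, 0.06 at the second stop. It comes out only after the first stop, with about 8 N in all (stiffer: 5 N of friction), and stays by friction. Beyond the second stop the pull lifts the foot.
- can_tall_center (a point): Centre of a bystander food can, 74 mm across, 110 mm high, standing next to the foot.
- can_flat_center (a point): Centre of a bystander flat can, 86 mm across, 55 mm high, standing next to the foot.
- carton_center (a point): Centre of a bystander carton, 50 by 90 mm and 110 mm high, standing next to the foot.
Things that resemble listed ones, but are neither listed nor needed, are in the scene too. Of the things that look like the stand, the smallest one is meant.

How it is judged:
By the outcome, as a careful person would: the job done as asked, in the order asked, and still so for the second after the job is handed in, while the arm keeps its last pose, push and grip.
It also fails if it takes over 38 s, if anything falls off the work surface, if the arm or the gripper's body presses on something with over 40 N, if the wrist force passes 120 N, or if a joint passes its speed limit or range.

## Working session

There is one attempt and no reset: what is moved stays moved. The work goes in short steps, Python scripts to look and compute and a tool call to move; the robot and the scene stay as the last step left them, time stands still between calls to the robot, and variables do not carry over. Pictures are saved under pics/ and viewed, about 8 in all and at most 12, crops included, and the job is handed in when it is done.

Besides the shell and the picture viewer there is one more tool, called after "Emit:" by a JSON object that holds its "method" and its "body". send_rows: Moves the arm, as the interface text tells. Its arguments: {"type":"object","properties":{"xyz":{"type":"array","items":{"type":"array","items":{"type":"number"}}},"turn":{"type":"array","items":{"type":"array","items":{"type":"number"}}},"claw":{"type":"array","items":{"type":"number"}},"force":{"type":"number"}},"required":["xyz","turn","claw"]}

```bash
mkdir -p pics; ls; cat > h.py <<'E'
from rig import *
import numpy as np, cv2
def pts(c):
    f=c["img"].shape[0]/2/np.tan(np.radians(c["fov_y"])/2)
    v,u=np.indices(c["depth"].shape); d=c["depth"]
    P=np.stack([(u-c["cx"])*d/f,(v-c["cy"])*d/f,d],-1)
    T=np.linalg.inv(c["camera_from_world"])
    return P@T[:3,:3].T+T[:3,3]
def save(n,im): cv2.imwrite("pics/"+n,im[...,::-1])
E
python3 - <<'E'
from h import *
s=read_state();print({k:np.round(v,3) for k,v in s.items()})
for n in("scene","top"):
    c=read_camera(n);save(n+"1.png",c["img"]);np.savez(n+"1.npz",**c)
    print(n,np.round(np.linalg.inv(c["camera_from_world"]),3),c["fov_y"],(c["depth"]>0).mean())
E
```

```text
pics
{'clock': np.float64(0.0), 'q': array([ 1.112,  0.427,  0.074,  1.607, -0.034,  1.111, -0.067]), 'qvel': array([ 0.002, -0.001,  0.   , -0.   ,  0.001, -0.   ,  0.001]), 'tau': array([-1.0000e-03, -9.4985e+01,  3.7610e+00, -4.6352e+01,  1.9000e-02,
        1.0000e-02, -0.0000e+00]), 'position': array([ 0.205, -0.643,  0.231]), 'ee_rot': array([-0.001,  0.988,  0.154, -0.   ]), 'ft_force': array([ 0.231, -0.712, -1.258]), 'torque': array([-0.023, -0.051, -0.044]), 'gripper_width': np.float64(0.085)}
scene [[-0.152  0.83  -0.536  1.063]
 [ 0.988  0.132 -0.077  0.142]
 [ 0.007 -0.541 -0.841  0.998]
 [ 0.     0.     0.     1.   ]] 52.10527215826933 0.99611328125
top [[ 0.023 -0.994  0.104  0.368]
 [-1.    -0.022  0.013  0.057]
 [-0.011 -0.104 -0.995  1.38 ]
 [ 0.     0.     0.     1.   ]] 45.15581478852099 0.99612890625
```

View pics/scene1.png

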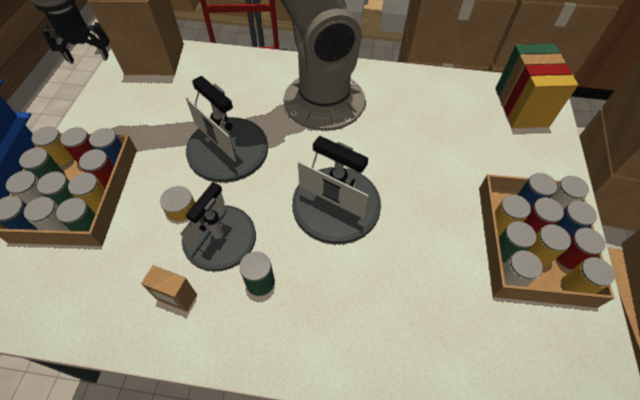

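View pics/top1.png

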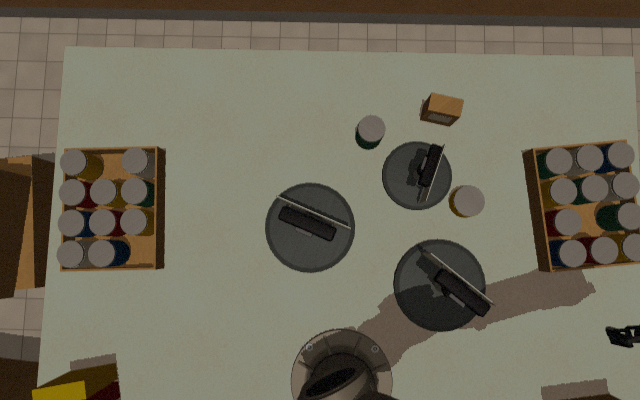

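The smallest stand is the one among the cans: foot near top-view pixel (417,175), handle near (432,165), with the card to its left. The two larger ones are decoys.

```bash
python3 - <<'E'
from h import *
ims=[]
for n,(x0,x1,y0,y1) in (("top",(350,500,80,220)),("scene",(140,290,170,310))):
    c=dict(np.load(n+"1.npz")); P=pts(c)
    im=c["img"]
    ims.append(cv2.resize(im[y0:y1,x0:x1],(400,373),interpolation=cv2.INTER_CUBIC))
    R=P[y0:y1,x0:x1].reshape(-1,3); I=im[y0:y1,x0:x1].reshape(-1,3).astype(int)
    m=(R[:,2]>0.183)&(R[:,2]<0.2)
    print(n,m.sum(),"zmax",R[:,2].max())
    Q=R[m][:,:2]; r=cv2.minAreaRect((Q*1000).astype(np.float32)); print("handle",r, np.median(R[m],0))
    f=(R[:,2]>0.017)&(R[:,2]<0.027)&(I.max(1)<90)
    (fc,fr)=cv2.minEnclosingCircle((R[f][:,:2]*1000).astype(np.float32)); print("foot",fc,fr)
    w=(R[:,2]>0.06)&(R[:,2]<0.14)&(I.min(1)>110)
    print("card?",w.sum(), np.median(R[w],0), cv2.minAreaRect((R[w][:,:2]*1000).astype(np.float32)))
save("crop.png",np.hstack(ims))
E
```

```text
top 531 zmax 1.3799535261980516
handle ((578.3221435546875, -201.070068359375), (35.33333206176758, 109.44442749023438), 72.38663482666016) [ 0.57786547 -0.20189347  0.19095545]
foot (586.5811157226562, -166.6556854248047) 206.271484375
card? 29 [ 0.5594446  -0.22717596  0.13518839] ((570.2658081054688, -230.73194885253906), (1.6486681699752808, 157.36520385742188), 71.65938568115234)
scene 537 zmax 0.9980193250746318
handle ((581.2565307617188, -205.20562744140625), (35.35685729980469, 109.24124145507812), 71.42765808105469) [ 0.58519113 -0.20598681  0.19037741]
foot (566.8822631835938, -213.73892211914062) 228.21377563476562
card? 720 [ 0.68994764 -0.06940978  0.10905579] ((673.2862548828125, -184.67156982421875), (149.7703094482422, 293.72088623046875), 11.865474700927734)
```

View pics/crop.png

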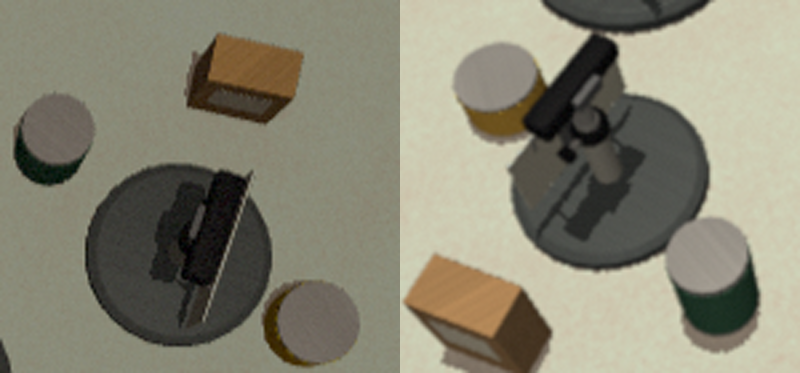

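The crop shows the button on the bar's left (world +y) side and the card on its right. So the stand's y axis points at about 72° in world, with the handle centre near (0.579, -0.205). I'll move above it and check from near.

Emit:
{"method": "send_rows", "body": {"xyz": [[0.01, 0.01, 0.04], [0.04, 0.05, 0.07], [0.08, 0.09, 0.07], [0.12, 0.14, 0.07], [0.16, 0.185, 0.07], [0.2, 0.23, 0.07], [0.24, 0.28, 0.07], [0.28, 0.325, 0.07], [0.315, 0.37, 0.07], [0.345, 0.405, 0.07], [0.374, 0.4375, 0.07], [0.374, 0.4375, 0.07]], "turn": [[0, 0, 0], [0, 0, -0.05], [0, 0, -0.12], [0, 0, -0.19], [0, 0, -0.26], [0, 0, -0.33], [0, 0, -0.4], [0, 0, -0.47], [0, 0, -0.54], [0, 0, -0.6], [0, 0, -0.617], [0, 0, -0.617]], "claw": [0, 0, 0, 0, 0, 0, 0, 0, 0, 0, 0, 0], "force": 20}}

```text
clock: 1.6
position: [0.5808, -0.2015, 0.3]
ee_rot: [-0.001, 0.989, -0.151, -0.0]
ft_force: [0.3, -0.5, 0.2]
gripper_width: 0.0853
```

```bash
python3 - <<'E'
from h import *
from scipy.spatial.transform import Rotation as R
s=read_state();print(s["clock"],s["position"],s["ee_rot"],s["q"],s["ft_force"])
T=R.from_quat(np.array(s["ee_rot"]),scalar_first=True).as_matrix();print(T.round(3), np.degrees(np.arctan2(T[1,1],T[0,1])))
c=read_camera("wrist");save("w1.png",c["img"]);P=pts(c).reshape(-1,3);I=c["img"].reshape(-1,3).astype(int)
print(np.linalg.inv(c["camera_from_world"]).round(3))
near=np.hypot(P[:,0]-.579,P[:,1]+.205)<.07
m=near&(P[:,2]>.184)&(P[:,2]<.2)
print(m.sum(),np.percentile(P[m][:,2],[5,50,95]),cv2.minAreaRect((P[m][:,:2]*1000).astype(np.float32)))
d=m&(I.max(1)<60)
print("dark",d.sum(),cv2.minAreaRect((P[d][:,:2]*1000).astype(np.float32)))
E
```

```text
1.6 [ 0.58075046 -0.20151484  0.29998029] [-1.29365605e-03  9.88535830e-01 -1.50980628e-01 -2.99058393e-04] [ 0.33688457  0.28135536 -0.1323586   1.65627392  0.03648878  1.20726718
 -1.67724975] [ 0.33167091 -0.52012357  0.22085304]
[[ 0.954 -0.299 -0.   ]
 [-0.298 -0.954  0.003]
 [-0.001 -0.002 -1.   ]] -107.36760418609839
[[-0.298 -0.904 -0.307  0.661]
 [-0.955  0.281  0.099 -0.226]
 [-0.003  0.322 -0.947  0.442]
 [ 0.     0.     0.     1.   ]]
4832 [0.18653206 0.19073078 0.19206646] ((579.5863037109375, -202.4086151123047), (34.42461395263672, 108.89229583740234), 71.61048889160156)
dark 4580 ((580.1517944335938, -202.59661865234375), (34.42461395263672, 107.70037841796875), 71.61048889160156)
```

View pics/w1.png

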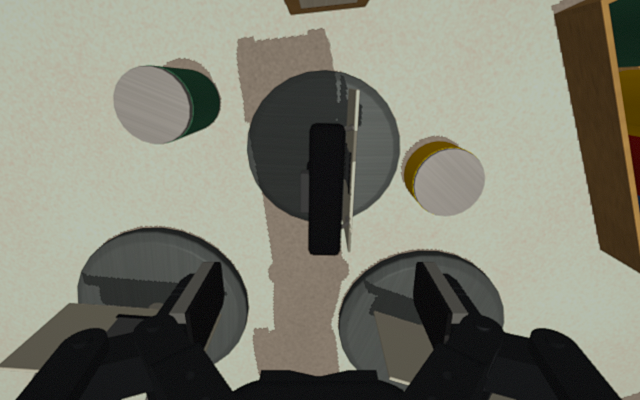

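Wrist view: the bar spans pixels (310–344, 124–254), with the button on its left at (303,185) and the card on its right at x≈352. I'll descend and partly close, so I can check centring before squeezing.

Emit:
{"method": "send_rows", "body": {"xyz": [[-0.002, -0.0035, -0.02], [-0.002, -0.0035, -0.05], [-0.002, -0.0035, -0.08], [-0.002, -0.0035, -0.11], [-0.002, -0.0035, -0.13], [-0.002, -0.0035, -0.142], [-0.002, -0.0035, -0.142], [-0.002, -0.0035, -0.142], [-0.002, -0.0035, -0.142], [-0.002, -0.0035, -0.142]], "turn": [[0, 0, -0.013], [0, 0, -0.013], [0, 0, -0.013], [0, 0, -0.013], [0, 0, -0.013], [0, 0, -0.013], [0, 0, -0.013], [0, 0, -0.013], [0, 0, -0.013], [0, 0, -0.013]], "claw": [0, 0, 0, 0, 0, 0, 110, 110, 110, 110], "force": 20}}

```text
clock: 2.9
position: [0.5777, -0.2073, 0.1586]
ee_rot: [-0.001, 0.987, -0.159, -0.0]
ft_force: [-0.8, -1.2, 0.2]
gripper_width: 0.0485
```

```bash
python3 - <<'E'
from h import *
s=read_state();print(s["clock"],s["position"],s["ee_rot"],s["gripper_width"],s["ft_force"])
c=read_camera("wrist");save("w2.png",c["img"]);P=pts(c);np.savez("w2.npz",**c)
y=np.array([.31,.951]); x=np.array([.951,-.31])
D=P[...,:2]-s["position"][:2]
L=np.stack([D@x,D@y,P[...,2]],-1).reshape(-1,3)*1000
m=(abs(L[:,0])<9)&(abs(L[:,1])<60)&(L[:,2]>172)&(L[:,2]<230)
h,e=np.histogram(L[m][:,1],np.arange(-60,61,2))
for a,b in zip(e,h):
    if b:
        k=m&(L[:,1]>=a)&(L[:,1]<a+2); print(int(a),b,np.percentile(L[k][:,2],[5,50,95]).round(0))
b=(L[:,2]>184)&(L[:,2]<196)&(abs(L[:,1])<25)&(abs(L[:,0])<70); print(L[b][:,0].min(),L[b][:,0].max())
E
```

```text
2.9 [ 0.57774805 -0.20731235  0.1585764 ] [-7.34212191e-04  9.87352383e-01 -1.58539367e-01 -4.58313357e-05] 0.048524219985023334 [-0.79880767 -1.1713052   0.23583682]
-58 30 [215. 217. 220.]
-56 132 [213. 217. 221.]
-54 183 [216. 219. 224.]
-52 210 [217. 218. 224.]
-50 284 [217. 218. 224.]
-48 432 [216. 218. 227.]
-46 517 [206. 217. 222.]
-44 456 [205. 215. 216.]
-42 410 [204. 214. 216.]
-40 384 [205. 214. 215.]
-38 346 [177. 213. 214.]
-36 156 [173. 185. 213.]
-34 134 [173. 183. 191.]
-32 11 [177. 182. 190.]
-28 17 [197. 198. 201.]
-26 203 [197. 198. 202.]
-24 567 [174. 188. 198.]
-14 1 [185. 185. 185.]
-12 142 [186. 189. 190.]
-10 184 [189. 190. 191.]
-8 190 [190. 191. 192.]
-6 209 [190. 191. 192.]
-4 200 [190. 191. 192.]
-2 194 [190. 191. 192.]
0 193 [190. 191. 192.]
2 189 [190. 191. 192.]
4 202 [190. 191. 192.]
6 206 [190. 191. 192.]
8 197 [190. 191. 192.]
10 191 [190. 191. 192.]
12 183 [189. 190. 191.]
14 156 [187. 189. 190.]
16 183 [186. 187. 187.]
18 187 [186. 187. 188.]
20 181 [186. 187. 187.]
22 72 [185. 186. 187.]
24 583 [176. 190. 198.]
26 166 [197. 199. 202.]
28 8 [197. 198. 198.]
32 40 [174. 182. 191.]
34 138 [173. 183. 192.]
36 199 [174. 187. 214.]
38 347 [181. 213. 214.]
40 409 [204. 214. 215.]
42 412 [204. 215. 216.]
44 464 [205. 216. 217.]
46 482 [207. 217. 223.]
48 382 [216. 218. 228.]
50 266 [217. 218. 224.]
52 208 [217. 219. 224.]
54 170 [216. 219. 224.]
56 122 [214. 217. 221.]
58 9 [215. 217. 218.]
-34.345562666100754 54.92880152375141
```

View pics/w2.png

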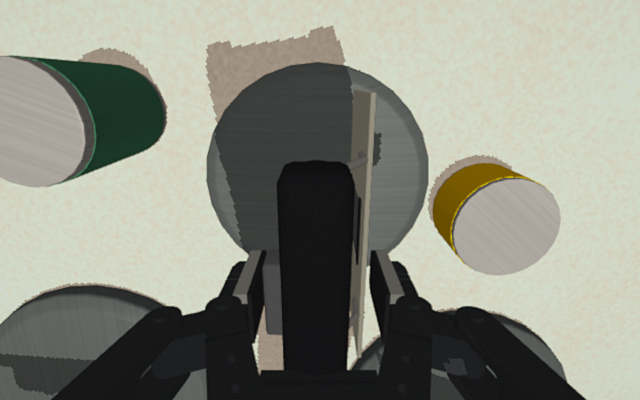

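The bar is centred about 1.6 mm towards +y from the tool (bar -12.5 to +16, button out to +22.5; pads at ±24), and x is centred. I'll shift and squeeze.

Emit:
{"method": "send_rows", "body": {"xyz": [[0.001, 0.0025, 0], [0.001, 0.0025, 0], [0.001, 0.0025, 0], [0.001, 0.0025, 0], [0.001, 0.0025, 0], [0.001, 0.0025, 0], [0.001, 0.0025, 0], [0.001, 0.0025, 0]], "turn": [[0, 0, 0], [0, 0, 0], [0, 0, 0], [0, 0, 0], [0, 0, 0], [0, 0, 0], [0, 0, 0], [0, 0, 0]], "claw": [110, 110, 130, 145, 165, 190, 220, 220], "force": 30}}

```text
clock: 3.95
position: [0.5786, -0.2057, 0.1589]
ee_rot: [-0.0, 0.987, -0.159, 0.0]
ft_force: [-2.5, -3.1, 6.3]
gripper_width: 0.0276
```

```bash
python3 - <<'E'
from h import *
s=read_state();print(s["clock"],s["position"],s["ee_rot"],s["gripper_width"],s["ft_force"],s["torque"])
c=read_camera("wrist");save("w3.png",c["img"]);P=pts(c)
y=np.array([.31,.951]); x=np.array([.951,-.31])
D=P[...,:2]-s["position"][:2]
L=np.stack([D@x,D@y,P[...,2]],-1).reshape(-1,3)*1000
for x0,x1 in((-9,9),(14,16),(30,45)):
  m=(L[:,0]>x0)&(L[:,0]<x1)&(abs(L[:,1])<30)&(L[:,2]>172)&(L[:,2]<230)
  print([(int(a),int(np.median(L[m&(L[:,1]>=a)&(L[:,1]<a+2)][:,2]))) for a in range(-30,30,2) if (m&(L[:,1]>=a)&(L[:,1]<a+2)).any()])
E
```

```text
3.95 [ 0.57859183 -0.20572576  0.15890722] [-3.51965879e-04  9.87270820e-01 -1.59047793e-01  6.55080677e-05] 0.02762271711829125 [-2.5038963  -3.07194158  6.34421718] [-0.26351622  0.37458884 -0.10911101]
[(-30, 211), (-28, 204), (-26, 182), (-24, 182), (-22, 182), (-18, 195), (-16, 198), (-14, 192), (-12, 190), (-10, 190), (-8, 190), (-6, 191), (-4, 191), (-2, 190), (0, 191), (2, 190), (4, 191), (6, 190), (8, 190), (10, 190), (12, 189), (14, 194), (16, 198), (22, 181), (24, 182), (26, 182), (28, 208)]
[(-24, 203), (-22, 204), (-20, 204), (-14, 188), (-12, 190), (-10, 190), (-8, 190), (-6, 190), (-4, 191), (-2, 190), (0, 190), (2, 191), (4, 190), (6, 191), (8, 190), (10, 190), (12, 188), (14, 185), (16, 178), (20, 203), (22, 203), (24, 203)]
[(-16, 185), (-14, 188), (-12, 190), (-10, 190), (-8, 191), (-6, 191), (-4, 190), (-2, 190), (0, 191), (2, 190), (4, 190), (6, 191), (8, 190), (10, 190), (12, 188), (14, 185)]
```

View pics/w3.png

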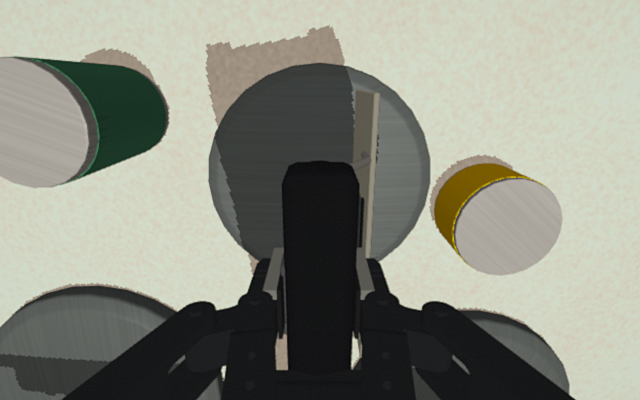

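The pads are flush on the bar and the button is pressed to about 2 mm. I'll start a gentle pull.

Emit:
{"method": "send_rows", "body": {"xyz": [[0, 0, 0.003], [0, 0, 0.006], [0, 0, 0.01], [0, 0, 0.014], [0, 0, 0.018], [0, 0, 0.022], [0, 0, 0.026], [0, 0, 0.03], [0, 0, 0.03]], "turn": [[0, 0, 0], [0, 0, 0], [0, 0, 0], [0, 0, 0], [0, 0, 0], [0, 0, 0], [0, 0, 0], [0, 0, 0], [0, 0, 0]], "claw": [220, 220, 220, 220, 220, 220, 220, 220, 220], "force": 30}}

```text
clock: 5.12
position: [0.5786, -0.2058, 0.1893]
ee_rot: [-0.0, 0.987, -0.159, 0.0]
ft_force: [-2.6, -1.8, -1.2]
gripper_width: 0.0275
```

```bash
cat > chk.py <<'E'
from h import *
s=read_state();print(round(float(s["clock"]),2),s["position"].round(4),s["gripper_width"],s["ft_force"].round(1),s["torque"].round(2))
c=read_camera("wrist");P=pts(c).reshape(-1,3);I=c["img"].reshape(-1,3).astype(int)
y=np.array([.31,.951]); x=np.array([.951,-.31])
D=P[:,:2]-s["position"][:2]; a,b=D@x,D@y
m=(a>.02)&(a<.05)&(abs(b)<.01)&(P[:,2]>.17)
print("bar centre z",np.median(P[m][:,2])-.0115 if m.any() else None,"(tcp+",np.median(P[m][:,2])-.0115-s["position"][2])
import sys
if len(sys.argv)>1:
    save(sys.argv[1],c["img"])
for n in("top","scene"):
    c=read_camera(n);Q=pts(c).reshape(-1,3);J=c["img"].reshape(-1,3).astype(int)
    f=(np.hypot(Q[:,0]-.58,Q[:,1]+.205)<.115)&(Q[:,2]>.014)&(Q[:,2]<.034)&(J.max(1)<110)
    print(n,"foot",[np.round(v,1) for v in cv2.minEnclosingCircle((Q[f][:,:2]*1000).astype(np.float32))],"z",np.percentile(Q[f][:,2],[10,50,90]).round(4))
    if len(sys.argv)>1 and n=="scene": save("s_"+sys.argv[1],c["img"])
E
python3 chk.py
python3 - <<'E'
from h import *
for n in("top","scene"):
    c=dict(np.load(n+"1.npz"));Q=pts(c).reshape(-1,3);J=c["img"].reshape(-1,3).astype(int)
    f=(np.hypot(Q[:,0]-.58,Q[:,1]+.205)<.115)&(Q[:,2]>.014)&(Q[:,2]<.034)&(J.max(1)<110)
    print("init",n,cv2.minEnclosingCircle((Q[f][:,:2]*1000).astype(np.float32)),np.percentile(Q[f][:,2],[10,50,90]).round(4))
E
```

```text
5.12 [ 0.5786 -0.2058  0.1893] 0.027506231756220398 [-2.6 -1.8 -1.2] [ 0.05  0.35 -0.17]
bar centre z 0.2097981208935631 (tcp+ 0.020534964882920698
top foot [array([ 577.3, -203.9]), np.float64(99.2)] z [0.0164 0.0202 0.024 ]
scene foot [array([ 580.7, -206.7]), np.float64(99.2)] z [0.0164 0.0196 0.0223]
init top ((572.8296508789062, -210.6947784423828), 106.41918182373047) [0.0163 0.0202 0.024 ]
init scene ((580.25439453125, -206.60987854003906), 99.59465026855469) [0.0165 0.0197 0.0224]
```

The bar is up 30 mm and the foot hasn't moved. I'll continue.

Emit:
{"method": "send_rows", "body": {"xyz": [[0, 0, 0.006], [0, 0, 0.013], [0, 0, 0.02], [0, 0, 0.027], [0, 0, 0.033], [0, 0, 0.038], [0, 0, 0.043], [0, 0, 0.049], [0, 0, 0.056], [0, 0, 0.063], [0, 0, 0.07], [0, 0, 0.07]], "turn": [[0, 0, 0], [0, 0, 0], [0, 0, 0], [0, 0, 0], [0, 0, 0], [0, 0, 0], [0, 0, 0], [0, 0, 0], [0, 0, 0], [0, 0, 0], [0, 0, 0], [0, 0, 0]], "claw": [220, 220, 220, 220, 220, 220, 220, 220, 220, 220, 220, 220]}}

```text
clock: 6.78
position: [0.5787, -0.2058, 0.2598]
ee_rot: [-0.0, 0.987, -0.159, 0.0]
ft_force: [-2.8, -1.1, -1.0]
gripper_width: 0.0277
```

```bash
python3 chk.py
```

```text
6.78 [ 0.5787 -0.2058  0.2598] 0.027661564248630144 [-2.8 -1.1 -1. ] [ 0.31  0.61 -0.1 ]
bar centre z 0.28030552405694437 (tcp+ 0.020525440767595382
top foot [array([ 577.2, -204.4]), np.float64(99.2)] z [0.0163 0.0202 0.0241]
scene foot [array([ 581.1, -208. ]), np.float64(99.2)] z [0.0165 0.0197 0.0224]
```

Emit:
{"method": "send_rows", "body": {"xyz": [[0, 0, 0.005], [0, 0, 0.01], [0, 0, 0.015], [0, 0, 0.02], [0, 0, 0.024], [0, 0, 0.026], [0, 0, 0.027], [0, 0, 0.027]], "turn": [[0, 0, 0], [0, 0, 0], [0, 0, 0], [0, 0, 0], [0, 0, 0], [0, 0, 0], [0, 0, 0], [0, 0, 0]], "claw": [220, 220, 220, 220, 220, 220, 220, 220]}}

```text
clock: 7.92
position: [0.5787, -0.2058, 0.2863]
ee_rot: [-0.0, 0.987, -0.159, 0.0]
ft_force: [-3.4, -1.4, -5.4]
gripper_width: 0.028
```

Emit:
{"method": "send_rows", "body": {"xyz": [[0, 0, 0.001], [0, 0, 0.001]], "turn": [[0, 0, 0], [0, 0, 0]], "claw": [220, 220]}}

```text
clock: 8.18
position: [0.5787, -0.2058, 0.2873]
ee_rot: [-0.0, 0.987, -0.159, 0.0]
ft_force: [-1.7, -1.1, -7.3]
gripper_width: 0.0278
```

Emit:
{"method": "send_rows", "body": {"xyz": [[0, 0, 0.001], [0, 0, 0.001]], "turn": [[0, 0, 0], [0, 0, 0]], "claw": [220, 220]}}

```text
clock: 8.43
position: [0.5787, -0.2058, 0.2884]
ee_rot: [-0.0, 0.987, -0.159, 0.0]
ft_force: [-2.3, -0.8, -5.6]
gripper_width: 0.0276
```

```bash
python3 chk.py
```

```text
8.43 [ 0.5787 -0.2058  0.2884] 0.027637466217425914 [-2.3 -0.8 -5.6] [ 0.29  0.44 -0.13]
bar centre z 0.3088751167758189 (tcp+ 0.020491602695982214
top foot [array([ 576.6, -203.8]), np.float64(99.3)] z [0.0165 0.0203 0.0241]
scene foot [array([ 581.3, -215.6]), np.float64(105.9)] z [0.0165 0.0197 0.0222]
```

Emit:
{"method": "send_rows", "body": {"xyz": [[0, 0, 0.001], [0, 0, 0.001]], "turn": [[0, 0, 0], [0, 0, 0]], "claw": [220, 220]}}

```text
clock: 8.82
position: [0.5786, -0.2058, 0.2892]
ee_rot: [-0.0, 0.987, -0.159, 0.0]
ft_force: [-2.3, -1.1, -10.3]
gripper_width: 0.0279
```

```bash
python3 chk.py
```

```text
8.82 [ 0.5786 -0.2058  0.2892] 0.027873418735313148 [ -2.3  -1.1 -10.3] [ 0.31  0.29 -0.22]
bar centre z 0.3096641696845189 (tcp+ 0.02046501172413223
top foot [array([ 577.5, -204.4]), np.float64(99.5)] z [0.0163 0.0204 0.0243]
scene foot [array([ 577.6, -214.1]), np.float64(105.6)] z [0.0165 0.0197 0.0224]
```

Emit:
{"method": "send_rows", "body": {"xyz": [[0, 0, 0.0006], [0, 0, 0.0006]], "turn": [[0, 0, 0], [0, 0, 0]], "claw": [220, 220]}}

```text
clock: 9.22
position: [0.5784, -0.2057, 0.2892]
ee_rot: [-0.0, 0.987, -0.159, -0.0]
ft_force: [-1.2, -2.1, -17.4]
gripper_width: 0.0277
```

```bash
python3 chk.py f.png
```

```text
9.22 [ 0.5784 -0.2057  0.2892] 0.02773012992297104 [ -1.2  -2.1 -17.4] [ 0.17 -0.1  -0.08]
bar centre z 0.3097361407147442 (tcp+ 0.02050139985477778
top foot [array([ 577.3, -203.8]), np.float64(99.4)] z [0.0164 0.0203 0.0241]
scene foot [array([ 575.2, -213. ]), np.float64(105.5)] z [0.0165 0.0197 0.0222]
```

View pics/s_f.png

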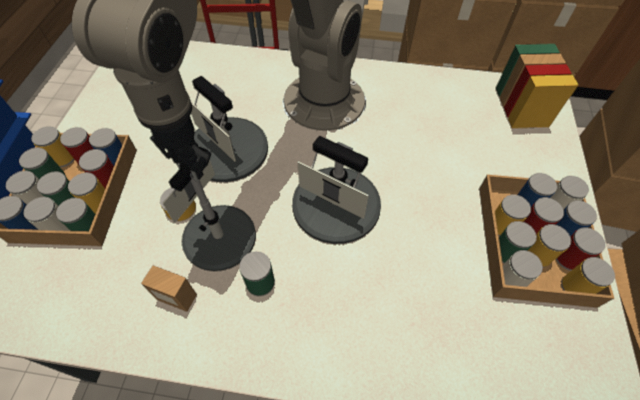

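The scene view shows the post fully out, with the handle at (190,180), the foot flat at (218,237), and the cans and carton in place. The pull rose from 10 to 17 N with no further travel, so that is the second stop. I'll hold briefly to confirm it's steady.

Emit:
{"method": "send_rows", "body": {"xyz": [[0, 0, 0], [0, 0, 0], [0, 0, 0], [0, 0, 0], [0, 0, 0], [0, 0, 0], [0, 0, 0], [0, 0, 0]], "turn": [[0, 0, 0], [0, 0, 0], [0, 0, 0], [0, 0, 0], [0, 0, 0], [0, 0, 0], [0, 0, 0], [0, 0, 0]], "claw": [220, 220, 220, 220, 220, 220, 220, 220]}}

```text
clock: 10.38
position: [0.5784, -0.2057, 0.2893]
ee_rot: [-0.0, 0.987, -0.159, -0.0]
ft_force: [-0.3, -1.5, -16.6]
gripper_width: 0.0276
```

```bash
python3 chk.py
```

```text
10.38 [ 0.5784 -0.2057  0.2893] 0.027649909233056713 [ -0.3  -1.5 -16.6] [-0.01 -0.08 -0.13]
bar centre z 0.3097262914566563 (tcp+ 0.020431429989096472
top foot [array([ 577.3, -203.9]), np.float64(99.1)] z [0.0164 0.0204 0.0243]
scene foot [array([ 576. , -213.4]), np.float64(105.1)] z [0.0166 0.0197 0.0223]
```

Steady, so I'm handing in.

```bash
python3 -c "
from rig import *
print(sign_off())"
```

```text
the job is handed in; nothing more can be done
None
```

The smallest stand's sign is raised to its second stop. I handed the job in at about 10.5 s, with the gripper still holding the handle at 30 N. I gripped the T-handle across its middle, which pressed the button in, and pulled it slowly straight up past the first stop.

**Second stop:** the handle centre measured 309.7 mm against the nominal 310 mm. The last 0.6 mm command gave no travel, and the pull rose from 10 to 17 N. It then stayed at about 17 N for a further second, well under the 40 N that lifts the foot.

**Foot and groceries:** the top camera showed the foot flat and in the same place, within about 1 mm, throughout the pull. The last scene picture showed the cans and carton where they started.

**Readings that disagreed:**
- **Foot circle:** in the last checks, the scene camera's foot outline was 5–8 mm off. Its radius also read too large (105 mm instead of 99 mm), probably because dark arm or shadow pixels got into the fit. The foot's height reading there did not change.
- **Gripper opening:** it read 27.6 mm instead of the expected 30 mm. The wrist picture and the released lock both showed the button was pressed.

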